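# Feeler-check the bearings of a lift-out model railway bridge

## Task

Pick up the feeler gauge and try its blade, lying flat on the ledge, in the three bearing gaps along the front of the model bridge section: one is slack, one is too tight to enter, and in one the blade slides in with a firm, even drag. Leave the gauge let go and lying on the ledge, with the blade fully home in the gap that drags. Feel your way gently: never force the blade or press it hard, and leave the oil bottle, the screwdriver and the wagon alone.

Things in the scene. Friction and masses are not known exactly. Their poses are not given: they have to be found in the camera images.
- gauge: Loose feeler gauge, about 0.1 kg: a flat polished steel blade 5 mm thick and 20 mm wide with an upright square black grip post on it, 22 x 22 mm, its top 60 mm above the blade's underside (grasp it 25 to 50 mm up). Origin: on the blade's underside, below the post's centre; x points along the blade to its tip 96 mm ahead, z up. It starts lying blade-down on the table (z = 0).
- blade_tip (a point): Centre of the blade's front end, on the underside of the blade; axes as the gauge's.
- bridge: Fixed grey bridge section, 400 mm long (its y), 75 mm high. A flat ledge, top 20 mm above the table, runs from x = -65 mm to the front face at x = 0; the body behind ends at x = 60 mm. In it are three gaps, alike from outside, each between two aluminium cheeks standing 14 mm out (46 mm apart, 30 mm high). Origin: under the front face, mid-length, at table height; x points straight into the gaps, y to the robot's left, z up.
- gap_left (a point): Mouth of the left gap (bridge y = +120 mm), its centre, at ledge height; axes as the bridge's. Each gap is 44 mm wide, 9 mm high at the mouth; its rigid floor carries the ledge on level to a sprung back stop 45 mm in (gives 2 mm at 6 N). The roof slopes down at 15 degrees to a hidden sprung keeper, so the fitting and the tight gap resist from 18 to 20 mm in. Which is which changes, unseen.
- gap_middle (a point): Mouth of the middle gap (bridge y = 0), as the left. In the slack gap the throat is 8 mm high: no drag on a blade that lies free. In the gap that fits, the keeper presses on the blade with about 6 N: a steady drag of 2 to 7 N all the way to the back (5 to 9 N while it lifts). In the tight one the keeper is stiff: from 19 mm in the push climbs past 10 N within 6 mm and on.
- gap_right (a point): Mouth of the right gap (bridge y = -120 mm), as the left. More than 30 N between blade and bridge counts as forcing: wedged fully into the tight gap it is always passed. The ledge is rigid: come down on it at 5 mm/s or less.
- oil_bottle: Bystander: small amber oil bottle, 36 mm across, 90 mm tall. Origin under its centre.
- screwdriver: Bystander: screwdriver about 160 mm long, lying along its x, left of the bridge. Origin on it, at its underside.
- wagon: Bystander: open wooden model wagon on wheels, 130 x 56 mm, 70 mm tall, right of the bridge. Origin at its underside.
There are look-alikes about, which are no part of the job. There is more than one size of the gauge; the job needs the largest.

How it is judged:
By the outcome, as a careful person would: the job done as asked, in the order asked, and still so for the second after the job is handed in, with the robot touching nothing.
It also fails if it takes over 72 s, if anything falls off the work surface, if the arm or the gripper's body presses on something with over 40 N, if the wrist force passes 120 N, or if a joint passes its speed limit or range.

## Robot

A 7-joint arm with a two-finger parallel gripper is mounted at the origin on the work surface. World frame = base frame: x ahead of the robot, y to its left, z up, the work surface at z = 0. Lengths are in m, angles in rad, forces in N, time in s.
With the tool pointing down it reaches from about 0.425 to 0.925 m from the base axis. Payload 6.8 kg.
Tool frame: the origin (TCP) lies between the finger pads; the fingertips stand 14 mm ahead of it and the grasp point (between the pads) lies 5 mm behind it; z points along the fingers, y is the line along which they close (so a half turn about z gives the same grasp; the last joint's range is limited). The gripper opens to 85 mm and grips with 20 to 120 N. Pads are 22 mm wide; open, the fingers measure 114 mm over their backs; the gripper's body (76 mm by 85 mm) begins 54 mm behind the grasp point. The pads swing forward as they close: fully open they stand 13 mm farther back than shut.
Start: joints at [1.012, 0.477, 0.022, 1.555, -0.011, 1.109, -0.083], TCP at [0.294, -0.608, 0.245] pointing down, gripper open.
Joint ranges: [-2.96, 2.96], [-0.34, 2.1], [-1.41, 1.46], [0.24, 2.44], [-1.37, 4.51], [0.17, 1.92], [-2.96, 2.96]. Speed limits (rad/s): [2.39, 2.39, 3.14, 3.14, 3.14, 3.14, 3.14].

## Interface

Orientations are given as a rotation vector (axis times angle).
In Python, from bench import r, eyes, ticket gives the robot as it stands. The module is installed in compiled form; this text tells all that it offers.
- The arm moves only by the tool arm_command, never from a script. Its argument "plan" is text: rows parted by semicolons, each of 4 numbers parted by spaces: the shift along the tool's x, y, z in m, then the turn about the tool's z in degrees. In form: tx ty tz yaw; .... A call has 1 to 20 rows; each row shifts and turns the commanded pose from where the row before left it, along the tool's axes as they then stand; what a row does not reach is not made up. A row lasts 1/8 s, in which the tool goes at most 62.5 mm and 10.7 degrees, less where a joint would pass 70% of its speed; a pose out of reach is approached as far as the arm can. A call is refused whole if a number of a shift passes 0.0625 or a number of a turn 10.7, either way. A call with a gripper value outside its range is refused whole. "hand" is the closure, from -1 (fully open) to 1 (shut), set as the call begins (left out, the last holds). The fingers move at their own pace and stop on an object; "grip_force" is the grip in N (left out, the last holds). Time passes only in rows, so rows that do not move let the fingers close. It gives the time, the measured TCP pose, the force, the opening and the grip force at its end, in the units of the state.
- r.get_obs(): the state, without advancing time (a new reading comes with each control period).
- eyes.grab_frame(name): name is "scene" or "top" or "wrist"; returns (picture, depth): 384x512x3 uint8, red, green, blue; 384x512 float32, m along the optical axis (not along the pixel's ray), 0 where there is no reading.
- eyes.calibration(name): a dict with "fov_y" (degrees; the focal length in pixels is half the picture's height over the tangent of half this angle, whatever the lens; pixels are square), "cx", "cy" (the principal point, pixels), "origin" and "attitude" of the camera in the world; the wrist camera has in their place "tool_from_camera" (4x4, takes a point from camera to tool coordinates, whose origin is the TCP and whose axes are the flange's). Camera axes: x right, y up, looking along -z (the intrinsics and any distortion apply to the point x, -y, -z); pixel columns grow to the right and rows downward; lengths in m; the calibration is good to about 2 mm. The wrist camera is an equidistant fisheye: a pixel r from the principal point sees the ray r / f radians off the axis. A picture is of the moment at which its call begins: read the wrist's pose just before it. calibration takes no time and is no camera call.
- ticket.hand_in(): hands the job in; it is judged then, once.
The state is a dict: "clock": time; "joints": joint angles; "qvel": joint speeds; "tau": joint torques, N m; "tcp_pos": TCP position; "orientation": TCP orientation; "contact_force": force on the tool from outside, world axes, zero at the start; "moment": the same for the moment, N m; "grip_width": finger opening in m; "gripper_force": force on a finger pad.
Only numpy, scipy, OpenCV 4.12 (cv2) and the standard library are available. Lean on these libraries where they do the work, as an engineer would, in place of code of your own. Each camera call takes 0.05 s, during which the arm holds its last target. There are 200 camera calls.

## Working session

There is one attempt and no reset: what is moved stays moved. The work goes in short steps, Python scripts to look and compute and a tool call to move; the robot and the scene stay as the last step left them, time stands still between calls to the robot, and variables do not carry over. Pictures are saved under pics/ and viewed, at most 10 in all, crops included, and the job is handed in when it is done.

Besides the shell and the picture viewer there is one more tool, called after "Emit:" as name(argument=value, ...) on one line, values as JSON. arm_command: Moves the arm, as the interface text tells. Its arguments: {"type":"object","properties":{"plan":{"type":"string"},"hand":{"type":"number"},"grip_force":{"type":"number"}},"required":["plan"]}

```bash
mkdir -p pics; cat > h.py <<'E'
import numpy as np, cv2
from bench import r, eyes, ticket
from scipy.spatial.transform import Rotation as R
def cam(n):
    c=eyes.calibration(n); return c
def grab(n,fn=None):
    o=r.get_obs(); p,d=eyes.grab_frame(n)
    if fn: cv2.imwrite('pics/'+fn,p[:,:,::-1])
    return o,p,d
def att(c):
    a=np.array(c['attitude']); return a if a.shape==(3,3) else R.from_rotvec(a).as_matrix()
def pts(n,d,o=None):
    c=cam(n); f=192/np.tan(np.radians(c['fov_y']/2))
    v,u=np.mgrid[:384,:512]; x=(u-c['cx'])/f; y=(v-c['cy'])/f
    if n=='wrist':
        rr=np.hypot(x,y); k=np.where(rr>1e-6,np.tan(np.minimum(rr,1.5))/np.maximum(rr,1e-9),1); x=x*k;y=y*k
    P=np.stack([x*d,-y*d,-d],-1)
    if n=='wrist':
        T=np.array(c['tool_from_camera']); P=P@T[:3,:3].T+T[:3,3]
        return P@R.from_rotvec(o['orientation']).as_matrix().T+np.array(o['tcp_pos'])
    return P@att(c).T+np.array(c['origin'])
E
python3 - <<'E'
from h import *
o,p,d=grab('top','top.png'); grab('scene','scene.png')
for n in('top','scene','wrist'): print(n,cam(n))
print(o)
E
```

```text
top {'fov_y': 45.14838853883146, 'cx': 264.21321204284936, 'cy': 194.2091702403588, 'origin': array([ 0.30605506, -0.01638027,  1.14380528]), 'attitude': array([ 0.15447036, -0.15910746, -1.58347633])}
scene {'fov_y': 57.20523261458433, 'cx': 258.9824338440931, 'cy': 192.02283027466584, 'origin': array([ 0.96759379, -0.33514575,  0.75938824]), 'attitude': array([0.61957061, 0.31315939, 0.89073895])}
wrist {'fov_y': 65.70646984690485, 'cx': 257.6118442556034, 'cy': 189.66732106605403, 'tool_from_camera': array([[ 1.03802971e-03,  9.55874379e-01,  2.93773882e-01,
         7.46883674e-02],
       [ 9.99998620e-01, -6.11145712e-04, -1.54489483e-03,
        -4.81763331e-04],
       [-1.29718673e-03,  2.93775080e-01, -9.55873694e-01,
        -1.28971914e-01],
       [ 0.00000000e+00,  0.00000000e+00,  0.00000000e+00,
         1.00000000e+00]])}
{'clock': 0.0, 'joints': array([ 1.01188962,  0.4778229 ,  0.02233987,  1.55644722, -0.01149399,
        1.1093042 , -0.08308198]), 'qvel': array([-0.00048041,  0.00074246, -0.00041445, -0.00100958, -0.00142259,
       -0.00145014, -0.00030882]), 'tau': array([ 7.23485828e-04, -5.96452045e+01,  1.60844665e+00, -2.81197751e+01,
        1.24697608e-02,  9.49470385e-03, -1.69559803e-05]), 'tcp_pos': array([ 0.2938314 , -0.60706059,  0.2443122 ]), 'orientation': array([-3.06038397e+00, -7.01813726e-01,  8.68835019e-04]), 'contact_force': array([-0.07692906, -0.15954921, -0.02543042]), 'moment': array([ 0.01073057, -0.01355107,  0.00953501]), 'gripper_force': 0.0, 'grip_width': 0.08547505643313395}
```

View pics/top.png

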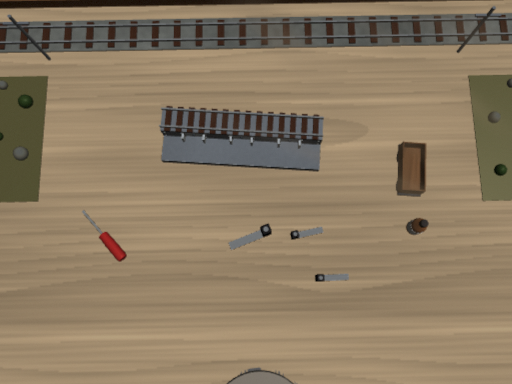

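View pics/scene.png

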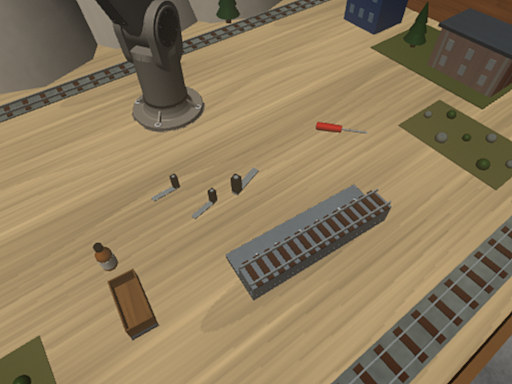

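The top view shows the largest gauge with its post at about (265,230) and its tip at about (231,244). The two smaller gauges are to its right. The bridge spans (162–322, 105–170), with its ledge towards the robot. Next I measure both from depth.

```bash
python3 - <<'E'
from h import *
o,p,d=grab('top'); P=pts('top',d)
def reg(x0,x1,y0,y1):
    m=np.zeros(d.shape,bool); m[y0:y1,x0:x1]=1; return m&(d>0)
m=reg(20,500,290,340); print('table z',np.median(P[m][:,2]),P[m][:,2].std())
z=P[...,2]
m=reg(150,335,95,185); L=m&(z>.012)&(z<.028); B=m&(z>.05)
for n,M in(('ledge',L),('body',B)):
    q=P[M]; rc=cv2.minAreaRect(q[:,:2].astype(np.float32)*1000); print(n,M.sum(),np.median(q[:,2]),rc,cv2.boxPoints(rc).round().tolist(),q.min(0),q.max(0))
# gauges
g=reg(225,275,215,255)
post=g&(z>.045); q=P[post]; print('post',len(q),q.mean(0),q.min(0),q.max(0))
hsv=cv2.cvtColor(p,cv2.COLOR_RGB2HSV)
bl=(g&(hsv[...,1]<60)&(z<.02)&(hsv[...,2]>70)).astype(np.uint8)
n,lab,st,_=cv2.connectedComponentsWithStats(bl); k=1+np.argmax(st[1:,4]); q=P[lab==k]
rc=cv2.minAreaRect(q[:,:2].astype(np.float32)*1000);print('blade',st[k],rc,cv2.boxPoints(rc).round(1).tolist(),np.median(q[:,2]))
E
```

```text
table z -0.0008746266560788474 0.002144897176455393
ledge 4103 0.019210110121191448 ((643.363525390625, 35.63494873046875), (400.6027526855469, 70.30611419677734), 85.36768341064453) [[592.0, -161.0], [662.0, -167.0], [695.0, 232.0], [625.0, 238.0]] [ 0.59300329 -0.16571236  0.01211577] [0.69156756 0.23701908 0.02796308]
body 4108 0.0647968811779277 ((699.1235961914062, 31.297775268554688), (399.9834899902344, 78.95490264892578), 85.9648666381836) [[646.0, -165.0], [724.0, -171.0], [753.0, 228.0], [674.0, 234.0]] [ 0.65305705 -0.16985492  0.05006814] [0.75168567 0.231922   0.07985997]
post 90 [ 0.44068132 -0.02376641  0.05849235] [ 0.42800104 -0.03608865  0.04757857] [ 0.45343498 -0.01241792  0.06419928]
blade [228 229  35  21 298] ((423.3297119140625, 26.929059982299805), (21.681730270385742, 86.80220031738281), 20.943096160888672) [[397.70001220703125, 63.599998474121094], [428.70001220703125, -17.5], [449.0, -9.699999809265137], [417.8999938964844, 71.30000305175781]] 0.004037519214935559
```

Both measurements match the given sizes:
- **Gauge:** the post is at (0.4405, −0.0235), and post to tip is 97 mm against 96 mm. The blade heads 110°.
- **Bridge:** the ledge is 400 mm long, at z = 0.019. Yaw is about −4.7°.

I'm moving above the gauge and turning to match its heading.

Emit:
arm_command(plan="0.032 -0.0385 0 0;0.032 -0.0385 0 0;0.032 -0.0385 0 0;0.032 -0.0385 0 0;0.032 -0.0385 0 0;0.032 -0.0385 0 0;0.032 -0.0385 0 0;0.032 -0.0385 0 0;0.032 -0.0385 0 0;0.032 -0.0385 0 0;0.032 -0.0385 0 0;0.032 -0.0385 0 0;0 0 0 -10.5;0 0 0 -10.5;0 0 0 -10.5;0 0 0 -10.5;0 0 0 -10.5;0 0 0 -10.5;0 0 0 -10.5;0 0 0 -10.5", hand=-1)

```text
clock: 2.65
tcp_pos: [0.4382, -0.0245, 0.2452]
orientation: [-1.798, -2.576, 0.0]
contact_force: [0.7, -0.3, 1.0]
grip_width: 0.0851
gripper_force: 0.0
```

```bash
cat >> h.py <<'E'
def state(o):
    M=R.from_rotvec(o['orientation']).as_matrix()
    print('t %.2f tcp %s toolx yaw %.2f F %s w %.4f tilt %.4f'%(o['clock'],np.round(o['tcp_pos'],4),np.degrees(np.arctan2(M[1,0],M[0,0])),np.round(o['contact_force'],2),o['grip_width'],np.arccos(-M[2,2])))
    return M
E
python3 - <<'E'
from h import *
o,p,d=grab('wrist','w1.png'); state(o); print(o['joints'])
P=pts('wrist',d,o); z=P[...,2]
near=(np.hypot(P[...,0]-.44,P[...,1]+.024)<.12)&(d>0)
q=P[near&(z>.052)&(z<.07)&(np.hypot(P[...,0]-.44,P[...,1]+.024)<.03)]; rc=cv2.minAreaRect(q[:,:2].astype(np.float32)*1000); print('post',len(q),rc,np.median(q[:,2]))
hsv=cv2.cvtColor(p,cv2.COLOR_RGB2HSV)
bl=(near&(hsv[...,1]<60)&(z<.02)&(hsv[...,2]>70)).astype(np.uint8)
n,lab,st,_=cv2.connectedComponentsWithStats(bl); k=1+np.argmax(st[1:,4]); q=P[lab==k]
rc=cv2.minAreaRect(q[:,:2].astype(np.float32)*1000);print('blade',st[k],rc,cv2.boxPoints(rc).round(1).tolist(),np.median(q[:,2]))
E
```

```text
t 2.65 tcp [ 0.4382 -0.0245  0.2452] toolx yaw 110.17 F [ 0.67 -0.33  0.97] w 0.0851 tilt 0.0003
[ 0.38659063  0.11906994 -0.50347749  2.06304147  0.06928975  0.97560562
  0.19921734]
post 404 ((441.48114013671875, -21.86859893798828), (20.791440963745117, 22.499351501464844), 20.456743240356445) 0.06048667855365597
blade [ 253   84   16   68 1084] ((422.6985168457031, 27.56208610534668), (18.870906829833984, 83.98336029052734), 20.105823516845703) [[399.3999938964844, 63.79999923706055], [428.29998779296875, -15.100000381469727], [446.0, -8.600000381469727], [417.1000061035156, 70.19999694824219]] 0.005422975650070799
```

View pics/w1.png

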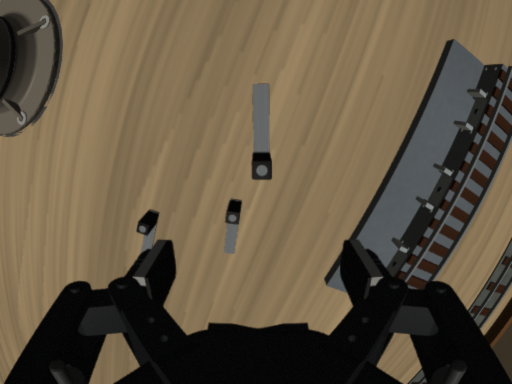

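The post top is at (262,170) in the picture, which puts it at (0.441, −0.022), z = 0.060 as expected. I'm correcting by (1.5, 3.5) mm, descending and closing.

Emit:
arm_command(plan="0.0015 0.0035 0.02 0;0 0 0.04 0;0 0 0.04 0;0 0 0.04 0;0 0 0.03 0;0 0 0.02 0;0 0 0.015 0;0 0 0.008 0;0 0 0 0;0 0 0 0")

```text
clock: 3.95
tcp_pos: [0.4417, -0.0218, 0.0329]
orientation: [1.806, 2.57, 0.001]
contact_force: [-0.1, 0.7, 0.6]
grip_width: 0.0854
gripper_force: 0.0
```

Emit:
arm_command(plan="0 0 0 0;0 0 0 0;0 0 0 0;0 0 0 0;0 0 0 0;0 0 0 0;0 0 0 0;0 0 0 0", hand=1, grip_force=40)

```text
clock: 4.95
tcp_pos: [0.4413, -0.0219, 0.0325]
orientation: [1.806, 2.57, -0.0]
contact_force: [-1.4, -0.5, 5.0]
grip_width: 0.0218
gripper_force: 39.3
```

Emit:
arm_command(plan="0 0 -0.01 0;0 0 -0.025 0;0 0 -0.035 0;0 0 -0.025 0;0 0 0 10.4;0 0 0 10.4;0 0 0 10.4;0 0 0 10.4;0 0 0 10.4;0 0 0 10.4;0 0 0 10.4;0 0 0 10.4;0 0 0 10.4;0 0 0 10.4;0 0 0 10.4;0 0 0 0;0 0 0 0")

```text
clock: 7.08
tcp_pos: [0.4411, -0.0217, 0.1274]
orientation: [-3.139, 0.12, 0.0]
contact_force: [0.0, 0.5, -0.8]
grip_width: 0.0211
gripper_force: 39.3
```

```bash
python3 - <<'E'
from h import *
o,p,d=grab('wrist','w2.png'); M=state(o); print(o['joints'])
P=pts('wrist',d,o); z=P[...,2]; T=(P-o['tcp_pos'])@M
for v in (100,140,180,220,260):
  for u in (140,200,257,300,360): print(v,u,P[v,u].round(3),T[v,u].round(3),p[v,u])
E
```

```text
t 7.08 tcp [ 0.4411 -0.0217  0.1274] toolx yaw -4.36 F [ 0.02  0.53 -0.8 ] w 0.0211 tilt 0.0002
[-0.01417155  0.26884982 -0.08922027  2.19683115  0.03750086  0.67730084
 -1.77634929]
100 140 [0.529 0.077 0.   ] [ 0.08  -0.105  0.127] [151 129  95]
100 200 [0.521 0.022 0.   ] [ 0.076 -0.049  0.127] [160 138 102]
100 257 [ 0.516 -0.027  0.101] [ 0.075 -0.     0.027] [108 112 111]
100 300 [ 0.514 -0.064  0.   ] [0.076 0.036 0.127] [138 118  87]
100 360 [ 0.513 -0.118  0.001] [0.079 0.09  0.127] [139 119  88]
140 140 [ 0.492  0.083 -0.001] [ 0.043 -0.108  0.129] [150 129  95]
140 200 [ 0.486  0.025 -0.   ] [ 0.041 -0.05   0.127] [143 123  92]
140 257 [ 0.495 -0.025  0.101] [ 0.054 -0.     0.027] [110 113 112]
140 300 [ 0.48  -0.061  0.002] [0.041 0.037 0.125] [139 120  89]
140 360 [ 0.477 -0.117  0.001] [0.043 0.092 0.126] [147 126  94]
180 140 [0.455 0.088 0.001] [ 0.006 -0.11   0.127] [145 125  93]
180 200 [0.45  0.03  0.001] [ 0.005 -0.052  0.127] [157 134  99]
180 257 [ 0.473 -0.024  0.101] [ 0.032 -0.     0.027] [110 113 112]
180 300 [ 0.443 -0.06  -0.   ] [0.005 0.038 0.128] [154 132  98]
180 360 [ 0.44  -0.116  0.003] [0.006 0.094 0.124] [109 113 112]
220 140 [0.415 0.097 0.   ] [-0.035 -0.116  0.127] [158 135 100]
220 200 [0.411 0.035 0.   ] [-0.034 -0.054  0.127] [157 134 100]
220 257 [ 0.452 -0.022  0.105] [ 0.01  -0.     0.023] [7 8 9]
220 300 [ 0.405 -0.059  0.001] [-0.033  0.04   0.126] [144 124  92]
220 360 [ 0.399 -0.118  0.001] [-0.035  0.1    0.126] [149 128  95]
260 140 [0.369 0.108 0.   ] [-0.082 -0.124  0.127] [136 117  86]
260 200 [0.368 0.042 0.   ] [-0.078 -0.058  0.127] [152 129  96]
260 257 [ 0.451 -0.022  0.148] [ 0.01 -0.   -0.02] [6 6 5]
260 300 [ 0.446 -0.041  0.142] [ 0.007  0.019 -0.015] [12 11 12]
260 360 [ 0.353 -0.122  0.001] [-0.08   0.106  0.127] [136 116  86]
```

View pics/w2.png

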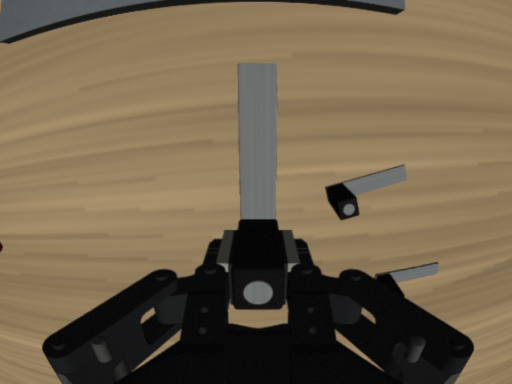

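The blade points straight along tool x, with its underside 32 mm below the TCP. The ledge's front edge is at the top of the picture. In the top view the small bright pairs on the bridge front are the cheeks; I use them with the ledge edge to refine the bridge pose.

```bash
python3 - <<'E'
from h import *
o,p,d=grab('wrist'); P=pts('wrist',d,o); z=P[...,2]
E=[]
for u in range(20,400,4):
    c=[P[v,u] for v in range(0,60) if d[v,u]>0 and .014<z[v,u]<.026]
    if c: E.append(min(c,key=lambda a:a[0]))
E=np.array(E); k=np.polyfit(E[:,1],E[:,0],1)
for _ in range(4):
    r_=E[:,0]-np.polyval(k,E[:,1]); g=abs(r_)<.003; k=np.polyfit(E[g,1],E[g,0],1)
print('wrist edge',len(E),g.sum(),'yaw',-np.degrees(np.arctan(k[0])),'x at y=33mm',np.polyval(k,.033),E[:,1].min(),E[:,1].max())
o,p,d=grab('top'); P=pts('top',d)
c=cam('top'); f=192/np.tan(np.radians(c['fov_y']/2))
hsv=cv2.cvtColor(p,cv2.COLOR_RGB2HSV)
m=((hsv[...,2]>120)&(hsv[...,1]<50)).astype(np.uint8); m[:125]=0;m[160:]=0;m[:,:155]=0;m[:,330:]=0
n,l,s,ce=cv2.connectedComponentsWithStats(m)
A=att(c)
for i in range(1,n):
    if s[i,4]<3: continue
    u,v=ce[i]; ray=A@np.array([(u-c['cx'])/f,-(v-c['cy'])/f,-1]); w=c['origin']+ray*(.05-c['origin'][2])/ray[2]
    print(s[i],ce[i].round(1),w.round(4),P[l==i][:,2].mean().round(3))
# front ledge edge in top
E=[]
for u in range(166,319,3):
    q=[P[v,u] for v in range(150,180) if .014<P[v,u,2]<.026]
    if q: E.append(min(q,key=lambda a:a[0]))
E=np.array(E); k=np.polyfit(E[:,1],E[:,0],1); print('top edge yaw',-np.degrees(np.arctan(k[0])),np.polyval(k,.033),E[:,1].min(),E[:,1].max())
E
```

```text
wrist edge 60 60 yaw -4.513266377579701 x at y=33mm 0.609092983509964 -0.1533291145985691 0.20370829982759925
[171 125   4   1   4] [172.5 125. ] [0.7068 0.2035 0.05  ] 0.06
[308 125   4   7  14] [309.7 127.3] [ 0.6947 -0.1381  0.05  ] 0.06
[319 125   4  10  35] [320.7 129.5] [ 0.6884 -0.1651  0.05  ] 0.061
[205 127   4   1   4] [206.5 127. ] [0.7001 0.1188 0.05  ] 0.06
[218 127   3   2   5] [218.8 127.6] [0.6979 0.0882 0.05  ] 0.065
[228 128   4   1   4] [229.5 128. ] [0.6964 0.0616 0.05  ] 0.061
[239 129   4   1   4] [240.5 129. ] [0.6933 0.0342 0.05  ] 0.059
[262 130   3   1   3] [263. 130.] [ 0.6897 -0.0217  0.05  ] 0.062
[273 131   4   1   4] [274.5 131. ] [ 0.6866 -0.0502  0.05  ] 0.332
[180 133   4   6  13] [181.9 135.8] [0.6783 0.1795 0.05  ] 0.047
[308 133   3   1   3] [309. 133.] [ 0.6798 -0.1357  0.05  ] 0.06
[196 135   9   6  28] [200.6 137.6] [0.6727 0.1332 0.05  ] 0.033
[230 136   2   5  10] [230.5 138. ] [0.6703 0.0592 0.05  ] 0.05
[250 137   3   6  12] [251.3 139.8] [0.6649 0.0076 0.05  ] 0.047
[319 137   4   3   8] [320.9 137.6] [ 0.6673 -0.1647  0.05  ] 0.06
[208 13
[... 555 characters left out ...]
.6553 0.2258 0.05  ] 0.02
[199 147   3   5   6] [200. 149.] [0.6434 0.1344 0.05  ] 0.02
[202 146   2   2   3] [202.3 146.3] [0.6501 0.1287 0.05  ] 0.018
[227 146   1   3   3] [227. 147.] [0.6473 0.0679 0.05  ] 0.02
[219 148   3   6  12] [220.2 150.4] [0.6388 0.0848 0.05  ] 0.02
[285 148   5   5  12] [286.6 149.9] [ 0.6371 -0.0789  0.05  ] 0.019
[161 153   2   3   4] [161.8 154.2] [0.6316 0.2283 0.05  ] 0.014
[196 152   3   2   6] [197.  152.5] [0.6345 0.1417 0.05  ] 0.019
[319 153   1   4   4] [319.  154.5] [ 0.624  -0.1582  0.05  ] 0.018
[205 156   3   3   4] [206.  157.2] [0.622  0.1195 0.05  ] 0.016
top edge yaw -4.402050373980518 0.6101493319002302 -0.1526903519612745 0.22418568878239248
```

Bridge frame: origin ≈ (0.674, 0.033), yaw −4.45°. The cheek midpoints agree with it (middle y 0.033, right y −0.086). I go to the right gap first, 20 mm short of the face and just above the ledge.

Emit:
arm_command(plan="0.028 0.012 0 0;0.028 0.012 0 0;0.028 0.012 0 0;0.028 0.0115 0 0;0 0 0.02 0;0 0 0.02 0;0 0 0.018 0;0 0 0.008 0;0 0 0.003 0;0 0 0 0;0 0 0 0;0 0 0 0")

```text
clock: 8.72
tcp_pos: [0.5495, -0.0782, 0.0588]
orientation: [3.139, -0.125, 0.002]
contact_force: [-0.4, 0.4, -0.7]
grip_width: 0.0216
gripper_force: 39.4
```

Emit:
arm_command(plan="0 0 0.0005 0;0 0 0.0005 0;0 0 0.0005 0;0 0 0.0005 0;0 0 0.0005 0;0 0 0.0005 0;0 0 0.0005 0;0 0 0.0005 0;0 0 0.0005 0;0 0 0.0005 0")

```text
clock: 9.98
tcp_pos: [0.5491, -0.0781, 0.0533]
orientation: [3.139, -0.125, 0.0]
contact_force: [-0.2, -0.1, -1.7]
grip_width: 0.0215
gripper_force: 39.4
```

Emit:
arm_command(plan="0 0 0.0003 0;0 0 0.0003 0;0 0 0.0003 0;0 0 0 0;0 0 0 0")

```text
clock: 10.6
tcp_pos: [0.5492, -0.0781, 0.0525]
orientation: [3.139, -0.125, 0.0]
contact_force: [-0.9, -1.1, 0.4]
grip_width: 0.0215
gripper_force: 39.5
```

Emit:
arm_command(plan="0 0 0.0002 0;0 0 0.0002 0;0 0 0 0;0 0 0 0")

```text
clock: 11.1
tcp_pos: [0.5492, -0.0781, 0.0524]
orientation: [3.139, -0.125, 0.001]
contact_force: [-2.8, 0.7, 5.4]
grip_width: 0.0213
gripper_force: 40.1
```

```bash
cat > look.py <<'E'
from h import *
# tip in wrist picture: end of the blade along tool x
o,p,d=grab('wrist'); M=state(o)
B=np.array([.674,.033]); a=np.radians(-4.45); e=np.array([[np.cos(a),np.sin(a)],[-np.sin(a),np.cos(a)]])
w=np.array(o['tcp_pos'][:2]); b=e@(w-B); print('bridge frame tcp mm',(b*1000).round(1),'tip in by',round(b[0]*1000+96,1))
f=M.T@o['contact_force']; print('tool-axes force',f.round(2),'moment',(M.T@np.array(o['moment'])).round(3))
P=pts('wrist',d,o); T=(P-o['tcp_pos'])@M
for t in (20,40,60,80):
    m=(abs(T[...,0]-t/1000)<.004)&(abs(T[...,1])<.007)&(d>0)&(T[...,2]>.01)&(T[...,2]<.04)
    if m.any(): print(t,'blade top tool z mm',(np.median(T[m][:,2])*1000).round(2),'world z',(np.median(P[m][:,2])*1000).round(2))
E
python3 look.py
```

```text
t 11.10 tcp [ 0.5492 -0.0781  0.0524] toolx yaw -4.57 F [-2.78  0.67  5.36] w 0.0213 tilt 0.0004
bridge frame tcp mm [-115.8 -120.5] tip in by -19.8
tool-axes force [-2.82 -0.44 -5.36] moment [ 0.062 -0.216 -0.033]
20 blade top tool z mm 27.11 world z 25.26
40 blade top tool z mm 27.11 world z 25.28
60 blade top tool z mm 27.0 world z 25.4
80 blade top tool z mm 26.94 world z 25.47
```

Contact with the ledge is at TCP z ≈ 0.0525, and the blade is flat with its top at 25.3 mm. I ease off 0.3 mm, then slide in to about 15 mm.

Emit:
arm_command(plan="0 0 -0.0003 0;0.003 0 0 0;0.004 0 0 0;0.004 0 0 0;0.004 0 0 0;0.004 0 0 0;0.004 0 0 0;0.004 0 0 0;0.004 0 0 0;0.003 0 0 0;0.001 0 0 0;0 0 0 0;0 0 0 0")

```text
clock: 12.78
tcp_pos: [0.5845, -0.0809, 0.0525]
orientation: [3.139, -0.125, 0.001]
contact_force: [-1.6, -0.7, 5.1]
grip_width: 0.0218
gripper_force: 40.2
```

```bash
python3 look.py
```

```text
t 12.78 tcp [ 0.5845 -0.0809  0.0525] toolx yaw -4.57 F [-1.64 -0.68  5.06] w 0.0218 tilt 0.0005
bridge frame tcp mm [ -80.4 -120.5] tip in by 15.6
tool-axes force [-1.58  0.81 -5.06] moment [ 0.02  -0.32   0.027]
20 blade top tool z mm 27.17 world z 25.34
40 blade top tool z mm 27.21 world z 25.32
60 blade top tool z mm 27.22 world z 25.31
80 blade top tool z mm 27.15 world z 25.39
```

Emit:
arm_command(plan="0 0 -0.0003 0;0.001 0 0 0;0.001 0 0 0;0.001 0 0 0;0 0 0 0;0 0 0 0")

```text
clock: 13.58
tcp_pos: [0.5872, -0.0812, 0.0525]
orientation: [3.139, -0.125, 0.001]
contact_force: [-0.2, -0.4, 2.1]
grip_width: 0.0218
gripper_force: 39.8
```

Emit:
arm_command(plan="0.0005 0 0 0;0.0005 0 0 0;0.0005 0 0 0;0.0005 0 0 0;0 0 0 0")

```text
clock: 14.2
tcp_pos: [0.589, -0.0813, 0.0526]
orientation: [3.139, -0.125, 0.0]
contact_force: [-1.3, 0.2, 1.4]
grip_width: 0.0216
gripper_force: 39.8
```

Emit:
arm_command(plan="0.0005 0 0 0;0.0005 0 0 0;0.0005 0 0 0;0 0 0 0")

```text
clock: 14.7
tcp_pos: [0.5898, -0.0814, 0.0526]
orientation: [3.139, -0.125, -0.002]
contact_force: [-5.3, 0.5, 5.3]
grip_width: 0.0217
gripper_force: 40.1
```

Resistance starts at about 20 mm in, so this is the fitting gap or the tight one. I go on in small steps.

Emit:
arm_command(plan="0.0005 0 0 0;0.0005 0 0 0;0 0 0 0")

```text
clock: 15.08
tcp_pos: [0.5902, -0.0814, 0.0525]
orientation: [-3.139, 0.125, 0.004]
contact_force: [-7.0, 1.2, 6.7]
grip_width: 0.0218
gripper_force: 40.4
```

Emit:
arm_command(plan="0.0005 0 0 0;0.0005 0 0 0;0 0 0 0")

```text
clock: 15.45
tcp_pos: [0.5911, -0.0815, 0.0526]
orientation: [3.139, -0.125, -0.004]
contact_force: [-7.6, 0.6, 7.7]
grip_width: 0.0212
gripper_force: 40.4
```

Emit:
arm_command(plan="0.0005 0 0 0;0.0005 0 0 0;0 0 0 0")

```text
clock: 15.82
tcp_pos: [0.5919, -0.0816, 0.0526]
orientation: [3.139, -0.126, -0.005]
contact_force: [-8.8, 1.0, 7.6]
grip_width: 0.0216
gripper_force: 40.5
```

Emit:
arm_command(plan="0.0005 0 0 0;0.0005 0 0 0;0 0 0 0")

```text
clock: 16.2
tcp_pos: [0.5927, -0.0817, 0.0526]
orientation: [3.139, -0.126, -0.005]
contact_force: [-8.7, 0.2, 8.7]
grip_width: 0.0213
gripper_force: 40.5
```

Emit:
arm_command(plan="0.0005 0 0 0;0.0005 0 0 0;0 0 0 0")

```text
clock: 16.58
tcp_pos: [0.5936, -0.0818, 0.0526]
orientation: [3.139, -0.126, -0.006]
contact_force: [-8.1, -0.2, 9.4]
grip_width: 0.0215
gripper_force: 40.6
```

Emit:
arm_command(plan="0.0005 0 0 0;0.0005 0 0 0;0 0 0 0")

```text
clock: 16.95
tcp_pos: [0.5944, -0.0819, 0.0526]
orientation: [3.139, -0.126, -0.006]
contact_force: [-9.6, 0.1, 9.9]
grip_width: 0.0213
gripper_force: 40.7
```

Emit:
arm_command(plan="0.0005 0 0 0;0.0005 0 0 0;0 0 0 0")

```text
clock: 17.32
tcp_pos: [0.5961, -0.082, 0.0526]
orientation: [3.139, -0.126, -0.004]
contact_force: [-7.8, 0.3, 7.2]
grip_width: 0.0218
gripper_force: 40.4
```

Emit:
arm_command(plan="0.0005 0 0 0;0.0005 0 0 0;0 0 0 0")

```text
clock: 17.7
tcp_pos: [0.5971, -0.0821, 0.0526]
orientation: [3.139, -0.126, -0.004]
contact_force: [-6.3, 1.0, 7.7]
grip_width: 0.0216
gripper_force: 40.4
```

```bash
python3 look.py
```

```text
t 17.70 tcp [ 0.5971 -0.0821  0.0526] toolx yaw -4.58 F [-6.28  1.03  7.65] w 0.0216 tilt 0.0027
bridge frame tcp mm [ -67.8 -120.7] tip in by 28.2
tool-axes force [-6.36 -0.53 -7.63] moment [ 0.058 -1.264 -0.004]
20 blade top tool z mm 27.21 world z 25.31
40 blade top tool z mm 27.17 world z 25.32
60 blade top tool z mm 27.11 world z 25.32
```

The push rose to about 9.6 N, then fell to about 6 N at 28 mm in, with the blade flat. That is the fitting gap. I withdraw, as the task asks for all three to be tried, and move to the middle gap.

Emit:
arm_command(plan="-0.003 0 0 0;-0.005 0 0 0;-0.006 0 0 0;-0.006 0 0 0;-0.006 0 0 0;-0.006 0 0 0;-0.006 0 0 0;-0.006 0 0 0;-0.006 0 0 0;-0.003 0 0 0;0 0 -0.002 0;0 0 -0.002 0;0 -0.02 0 0;0 -0.03 0 0;0 -0.03 0 0;0 -0.03 0 0;0 -0.01 0 0;0 0 0 0;0 0 0 0")

```text
clock: 20.12
tcp_pos: [0.555, 0.0403, 0.0565]
orientation: [3.138, -0.128, -0.0]
contact_force: [-0.0, -0.8, -0.5]
grip_width: 0.0215
gripper_force: 39.6
```

Emit:
arm_command(plan="0 0 0.0005 0;0 0 0.0005 0;0 0 0.0005 0;0 0 0.0005 0;0 0 0.0005 0;0 0 0.0005 0;0 0 0.0005 0;0 0 0 0")

```text
clock: 21.12
tcp_pos: [0.5551, 0.0418, 0.0531]
orientation: [3.139, -0.125, -0.0]
contact_force: [-0.1, 0.4, -0.9]
grip_width: 0.0216
gripper_force: 39.6
```

```bash
python3 look.py
```

```text
t 21.12 tcp [0.5551 0.0418 0.0531] toolx yaw -4.57 F [-0.13  0.37 -0.86] w 0.0216 tilt 0.0001
bridge frame tcp mm [-119.2   -0.4] tip in by -23.2
tool-axes force [-0.16 -0.36  0.86] moment [ 0.019 -0.094 -0.008]
20 blade top tool z mm 27.17 world z 25.9
40 blade top tool z mm 27.17 world z 25.89
60 blade top tool z mm 27.25 world z 25.82
80 blade top tool z mm 27.15 world z 25.91
```

Emit:
arm_command(plan="0 0 0.0003 0;0 0 0.0003 0;0.002 0 0 0;0.004 0 0 0;0.004 0 0 0;0.004 0 0 0;0.004 0 0 0;0.004 0 0 0;0.004 0 0 0;0.004 0 0 0;0.004 0 0 0;0.003 0 0 0;0.001 0 0 0;0 0 0 0")

```text
clock: 22.92
tcp_pos: [0.5933, 0.0388, 0.0526]
orientation: [-3.139, 0.125, -0.001]
contact_force: [-0.0, 0.1, -0.4]
grip_width: 0.0215
gripper_force: 39.9
```

Emit:
arm_command(plan="0.0005 0 0 0;0.0005 0 0 0;0.0005 0 0 0;0.0005 0 0 0;0.0005 0 0 0;0.0005 0 0 0;0 0 0 0")

```text
clock: 23.8
tcp_pos: [0.5962, 0.0385, 0.0525]
orientation: [-3.139, 0.125, -0.0]
contact_force: [-1.4, -0.7, 2.8]
grip_width: 0.0217
gripper_force: 40.0
```

Emit:
arm_command(plan="0.0005 0 0 0;0.0005 0 0 0;0.0005 0 0 0;0 0 0 0")

```text
clock: 24.3
tcp_pos: [0.5977, 0.0384, 0.0526]
orientation: [3.139, -0.125, 0.0]
contact_force: [-1.4, 0.6, 3.1]
grip_width: 0.021
gripper_force: 40.1
```

Emit:
arm_command(plan="0.0005 0 0 0;0.0005 0 0 0;0 0 0 0")

```text
clock: 24.68
tcp_pos: [0.5987, 0.0383, 0.0525]
orientation: [-3.139, 0.125, -0.0]
contact_force: [-1.6, 1.0, 3.2]
grip_width: 0.0214
gripper_force: 40.2
```

Emit:
arm_command(plan="0.0005 0 0 0;0.0005 0 0 0;0 0 0 0")

```text
clock: 25.05
tcp_pos: [0.5996, 0.0382, 0.0525]
orientation: [3.139, -0.125, 0.0]
contact_force: [-1.2, 0.8, 3.9]
grip_width: 0.0218
gripper_force: 40.2
```

Emit:
arm_command(plan="0 0 -0.0002 0;0.0005 0 0 0;0.0005 0 0 0;0.0005 0 0 0;0 0 0 0")

```text
clock: 25.68
tcp_pos: [0.6011, 0.038, 0.0526]
orientation: [3.139, -0.125, 0.0]
contact_force: [0.3, -0.5, 0.1]
grip_width: 0.0218
gripper_force: 39.9
```

Emit:
arm_command(plan="0.001 0 0 0;0.001 0 0 0;0.001 0 0 0;0.001 0 0 0;0 0 0 0")

```text
clock: 26.3
tcp_pos: [0.6051, 0.0377, 0.0526]
orientation: [3.139, -0.125, 0.0]
contact_force: [-0.7, 0.2, -1.4]
grip_width: 0.0218
gripper_force: 39.7
```

The middle gap gives no drag at 27 mm in, so it is slack. I withdraw and move to the left gap, which should be the tight one, for a gentle try.

Emit:
arm_command(plan="-0.003 0 0 0;-0.005 0 0 0;-0.006 0 0 0;-0.006 0 0 0;-0.006 0 0 0;-0.006 0 0 0;-0.006 0 0 0;-0.006 0 0 0;-0.006 0 0 0;-0.002 0 0 0;0 0 -0.002 0;0 0 -0.0015 0;0 -0.02 0 0;0 -0.03 0 0;0 -0.03 0 0;0 -0.03 0 0;0 -0.01 0 0;0 0 0 0;0 0 0 0")

```text
clock: 28.68
tcp_pos: [0.5627, 0.16, 0.0561]
orientation: [3.138, -0.128, -0.0]
contact_force: [0.2, -0.7, -0.6]
grip_width: 0.0212
gripper_force: 39.6
```

Emit:
arm_command(plan="0 0 0.0005 0;0 0 0.0005 0;0 0 0.0005 0;0 0 0.0005 0;0 0 0.0005 0;0 0 0.0005 0;0 0 0.0005 0;0 0 0 0;0 0 0 0")

```text
clock: 29.8
tcp_pos: [0.5628, 0.1616, 0.0527]
orientation: [-3.139, 0.125, -0.0]
contact_force: [0.2, -0.1, -1.0]
grip_width: 0.0216
gripper_force: 39.6
```

```bash
python3 look.py
```

```text
t 29.80 tcp [0.5628 0.1616 0.0527] toolx yaw -4.57 F [ 0.24 -0.08 -1.04] w 0.0216 tilt 0.0000
bridge frame tcp mm [-120.9  119.6] tip in by -24.9
tool-axes force [0.25 0.06 1.04] moment [-0.004 -0.032  0.008]
20 blade top tool z mm 27.25 world z 25.47
40 blade top tool z mm 27.26 world z 25.47
60 blade top tool z mm 27.19 world z 25.54
80 blade top tool z mm 27.15 world z 25.58
```

Down onto the ledge by the last 0.2 mm and slide to about 17 mm in.

Emit:
arm_command(plan="0 0 0.0002 0;0.003 0 0 0;0.004 0 0 0;0.004 0 0 0;0.004 0 0 0;0.004 0 0 0;0.004 0 0 0;0.004 0 0 0;0.004 0 0 0;0.004 0 0 0;0.004 0 0 0;0.002 0 0 0;0.001 0 0 0;0 0 0 0")

```text
clock: 31.6
tcp_pos: [0.6048, 0.1582, 0.0526]
orientation: [-3.139, 0.125, -0.001]
contact_force: [-0.5, 0.8, 1.2]
grip_width: 0.0216
gripper_force: 39.9
```

Emit:
arm_command(plan="0.0005 0 0 0;0.0005 0 0 0;0.0005 0 0 0;0.0005 0 0 0;0 0 0 0")

```text
clock: 32.22
tcp_pos: [0.6067, 0.1581, 0.0526]
orientation: [-3.139, 0.125, -0.0]
contact_force: [-1.7, 1.3, 2.8]
grip_width: 0.0215
gripper_force: 40.0
```

Emit:
arm_command(plan="0.0005 0 0 0;0.0005 0 0 0;0 0 0 0")

```text
clock: 32.6
tcp_pos: [0.6077, 0.158, 0.0525]
orientation: [-3.139, 0.125, -0.0]
contact_force: [-1.3, 0.1, 4.1]
grip_width: 0.0213
gripper_force: 40.1
```

Emit:
arm_command(plan="0.0005 0 0 0;0.0005 0 0 0;0 0 0 0")

```text
clock: 32.98
tcp_pos: [0.6085, 0.1579, 0.0526]
orientation: [3.139, -0.125, -0.0]
contact_force: [-2.0, 0.0, 5.3]
grip_width: 0.0215
gripper_force: 40.4
```

Emit:
arm_command(plan="0 0 -0.0002 0;0.0005 0 0 0;0.0005 0 0 0;0 0 0 0")

```text
clock: 33.48
tcp_pos: [0.609, 0.1579, 0.0526]
orientation: [3.139, -0.125, -0.002]
contact_force: [-3.8, 0.7, 4.7]
grip_width: 0.0215
gripper_force: 40.4
```

Emit:
arm_command(plan="0.0005 0 0 0;0.0005 0 0 0;0 0 0 0")

```text
clock: 33.85
tcp_pos: [0.6093, 0.1579, 0.0526]
orientation: [3.139, -0.125, -0.004]
contact_force: [-7.6, 0.0, 6.6]
grip_width: 0.0217
gripper_force: 40.7
```

Emit:
arm_command(plan="0.0005 0 0 0;0.0005 0 0 0;0 0 0 0")

```text
clock: 34.22
tcp_pos: [0.6096, 0.1579, 0.0526]
orientation: [3.139, -0.125, -0.006]
contact_force: [-9.6, -0.6, 8.7]
grip_width: 0.0217
gripper_force: 41.0
```

Emit:
arm_command(plan="0.0005 0 0 0;0 0 0 0")

```text
clock: 34.48
tcp_pos: [0.6098, 0.1579, 0.0526]
orientation: [3.138, -0.124, -0.007]
contact_force: [-10.9, 0.2, 11.0]
grip_width: 0.0215
gripper_force: 41.1
```

The push passes 10.9 N at about 22 mm in with almost no advance, so the left gap is tight. I back out and return to the right gap, 240 mm to the right.

Emit:
arm_command(plan="-0.003 0 0 0;-0.006 0 0 0;-0.006 0 0 0;-0.006 0 0 0;-0.006 0 0 0;-0.006 0 0 0;-0.006 0 0 0;-0.006 0 0 0;-0.003 0 0 0;0 0 -0.002 0;0 0 -0.002 0;0 0.02 0 0;0 0.035 0 0;0 0.045 0 0;0 0.045 0 0;0 0.045 0 0;0 0.035 0 0;0 0.015 0 0;0 0 0 0;0 0 0 0")

```text
clock: 36.98
tcp_pos: [0.5454, -0.076, 0.0567]
orientation: [-3.138, 0.122, -0.0]
contact_force: [0.3, 0.5, -1.1]
grip_width: 0.0219
gripper_force: 39.6
```

Emit:
arm_command(plan="0 0 0.0005 0;0 0 0.0005 0;0 0 0.0005 0;0 0 0.0005 0;0 0 0.0005 0;0 0 0.0005 0;0 0 0.0005 0;0 0 0 0;0 0 0 0")

```text
clock: 38.1
tcp_pos: [0.5451, -0.0778, 0.0532]
orientation: [3.139, -0.125, 0.0]
contact_force: [0.2, 0.2, -0.9]
grip_width: 0.0216
gripper_force: 39.6
```

```bash
python3 look.py
```

```text
t 38.10 tcp [ 0.5451 -0.0778  0.0532] toolx yaw -4.58 F [ 0.19  0.25 -0.93] w 0.0216 tilt 0.0001
bridge frame tcp mm [-119.9 -120.5] tip in by -23.9
tool-axes force [ 0.17 -0.26  0.93] moment [-0.028 -0.047 -0.029]
20 blade top tool z mm 27.2 world z 26.04
40 blade top tool z mm 27.12 world z 26.12
60 blade top tool z mm 27.17 world z 26.06
80 blade top tool z mm 27.18 world z 26.06
```

Emit:
arm_command(plan="0 0 0.0003 0;0 0 0.0003 0;0.003 0 0 0;0.004 0 0 0;0.004 0 0 0;0.004 0 0 0;0.004 0 0 0;0.004 0 0 0;0.004 0 0 0;0.004 0 0 0;0.004 0 0 0;0.003 0 0 0;0.002 0 0 0;0.001 0 0 0;0 0 0 0")

```text
clock: 40.02
tcp_pos: [0.586, -0.0811, 0.0526]
orientation: [3.139, -0.125, -0.0]
contact_force: [-0.1, -0.3, -0.8]
grip_width: 0.0217
gripper_force: 39.7
```

Emit:
arm_command(plan="0.0005 0 0 0;0.0005 0 0 0;0.0005 0 0 0;0.0005 0 0 0;0.0005 0 0 0;0.0005 0 0 0;0.0005 0 0 0;0.0005 0 0 0;0 0 0 0")

```text
clock: 41.15
tcp_pos: [0.5896, -0.0814, 0.0526]
orientation: [3.139, -0.125, -0.001]
contact_force: [-3.0, -0.1, 0.5]
grip_width: 0.0219
gripper_force: 39.8
```

Emit:
arm_command(plan="0.0005 0 0 0;0.0005 0 0 0;0.0005 0 0 0;0.0005 0 0 0;0 0 0 0")

```text
clock: 41.78
tcp_pos: [0.5908, -0.0815, 0.0526]
orientation: [3.139, -0.125, -0.004]
contact_force: [-6.7, 0.7, 5.4]
grip_width: 0.0216
gripper_force: 40.3
```

Emit:
arm_command(plan="0.0005 0 0 0;0.0005 0 0 0;0.0005 0 0 0;0.0005 0 0 0;0 0 0 0")

```text
clock: 42.4
tcp_pos: [0.5926, -0.0817, 0.0526]
orientation: [3.139, -0.126, -0.004]
contact_force: [-7.6, 0.8, 8.1]
grip_width: 0.0216
gripper_force: 40.4
```

Emit:
arm_command(plan="0.0005 0 0 0;0.0005 0 0 0;0.0005 0 0 0;0.0005 0 0 0;0.0005 0 0 0;0.0005 0 0 0;0 0 0 0")

```text
clock: 43.28
tcp_pos: [0.5958, -0.082, 0.0526]
orientation: [3.139, -0.126, -0.004]
contact_force: [-6.5, -0.2, 5.7]
grip_width: 0.0216
gripper_force: 40.4
```

Emit:
arm_command(plan="0.001 0 0 0;0.001 0 0 0;0.001 0 0 0;0.001 0 0 0;0.001 0 0 0;0.001 0 0 0;0 0 0 0")

```text
clock: 44.15
tcp_pos: [0.6019, -0.0825, 0.0526]
orientation: [3.139, -0.126, -0.003]
contact_force: [-6.3, 0.2, 4.8]
grip_width: 0.0218
gripper_force: 40.5
```

Emit:
arm_command(plan="0.001 0 0 0;0.001 0 0 0;0.001 0 0 0;0.001 0 0 0;0.001 0 0 0;0 0 0 0")

```text
clock: 44.9
tcp_pos: [0.6069, -0.0829, 0.0526]
orientation: [3.139, -0.126, -0.003]
contact_force: [-6.9, -0.3, 5.2]
grip_width: 0.0217
gripper_force: 40.4
```

A steady drag of 6 to 7 N confirms the fit. I go the last millimetres to the back stop.

Emit:
arm_command(plan="0.001 0 0 0;0.001 0 0 0;0.001 0 0 0;0.001 0 0 0;0.001 0 0 0;0 0 0 0")

```text
clock: 45.65
tcp_pos: [0.6119, -0.0833, 0.0526]
orientation: [3.139, -0.126, -0.003]
contact_force: [-5.6, 0.3, 4.5]
grip_width: 0.0215
gripper_force: 40.4
```

Emit:
arm_command(plan="0.0005 0 0 0;0.0005 0 0 0;0 0 0 0")

```text
clock: 46.02
tcp_pos: [0.6128, -0.0833, 0.0526]
orientation: [3.139, -0.126, -0.003]
contact_force: [-6.1, 0.2, 4.6]
grip_width: 0.0215
gripper_force: 40.4
```

Emit:
arm_command(plan="0.0005 0 0 0;0.0005 0 0 0;0 0 0 0")

```text
clock: 46.4
tcp_pos: [0.6139, -0.0834, 0.0526]
orientation: [3.139, -0.126, -0.003]
contact_force: [-6.9, 0.0, 4.2]
grip_width: 0.0217
gripper_force: 40.4
```

Emit:
arm_command(plan="0.0005 0 0 0;0.0005 0 0 0;0 0 0 0")

```text
clock: 46.78
tcp_pos: [0.6148, -0.0835, 0.0526]
orientation: [3.139, -0.126, -0.003]
contact_force: [-6.2, 0.6, 5.0]
grip_width: 0.0211
gripper_force: 40.4
```

Emit:
arm_command(plan="0.0005 0 0 0;0.0005 0 0 0;0 0 0 0")

```text
clock: 47.15
tcp_pos: [0.6151, -0.0835, 0.0526]
orientation: [3.139, -0.126, -0.006]
contact_force: [-8.8, 0.5, 8.5]
grip_width: 0.0217
gripper_force: 40.7
```

Emit:
arm_command(plan="0.0005 0 0 0;0.0005 0 0 0;0 0 0 0")

```text
clock: 47.52
tcp_pos: [0.6156, -0.0835, 0.0526]
orientation: [3.139, -0.126, -0.007]
contact_force: [-10.5, 0.6, 8.9]
grip_width: 0.0215
gripper_force: 40.8
```

```bash
python3 look.py
```

```text
t 47.52 tcp [ 0.6156 -0.0835  0.0526] toolx yaw -4.58 F [-10.5    0.63   8.94] w 0.0215 tilt 0.0045
bridge frame tcp mm [ -49.2 -120.7] tip in by 46.8
tool-axes force [-10.55   0.21  -8.89] moment [ 0.112 -1.778 -0.022]
20 blade top tool z mm 27.15 world z 25.38
40 blade top tool z mm 26.93 world z 25.52
```

The blade is on the back stop: 46.8 mm in by measurement, with the push up about 4 N over the drag. I ease off slightly, open and rise.

Emit:
arm_command(plan="-0.0005 0 -0.0002 0;0 0 0 0")

```text
clock: 47.82
tcp_pos: [0.6156, -0.0836, 0.0526]
orientation: [3.139, -0.126, -0.005]
contact_force: [-8.5, 1.2, 6.1]
grip_width: 0.0216
gripper_force: 40.3
```

Emit:
arm_command(plan="0 0 0 0;0 0 0 0;0 0 0 0;0 0 0 0;0 0 0 0;0 0 0 0;0 0 0 0;0 0 0 0", hand=-1)

```text
clock: 48.82
tcp_pos: [0.6174, -0.0836, 0.0528]
orientation: [-3.139, 0.125, -0.0]
contact_force: [1.0, 0.2, -0.8]
grip_width: 0.0855
gripper_force: 0.0
```

Emit:
arm_command(plan="0 0 -0.005 0;0 0 -0.01 0;0 0 -0.02 0;0 0 -0.03 0;0 0 -0.03 0;0 0 -0.02 0;0 0 0 0;0 0 0 0")

```text
clock: 49.82
tcp_pos: [0.617, -0.0835, 0.1677]
orientation: [-3.139, 0.125, 0.001]
contact_force: [-0.1, -0.8, 0.3]
grip_width: 0.0853
gripper_force: 0.0
```

```bash
python3 - <<'E'
from h import *
o,p,d=grab('wrist','w3.png'); M=state(o); P=pts('wrist',d,o); z=P[...,2]
B=np.array([.674,.033]); a=np.radians(-4.45); e=np.array([[np.cos(a),np.sin(a)],[-np.sin(a),np.cos(a)]])
b=(P[...,:2]-B)@e.T
m=(d>0)&(z>.074)&(z<.088)&(abs(b[...,0]+.05)<.03)&(abs(b[...,1]+.12)<.03)
q=b[m]*1000; rc=cv2.minAreaRect(q.astype(np.float32)); print(len(q),rc,np.median(z[m]))
E
```

```text
t 49.83 tcp [ 0.617  -0.0835  0.1677] toolx yaw -4.57 F [-0.14 -0.78  0.26] w 0.0853 tilt 0.0003
779 ((-49.371788024902344, -120.48412322998047), (21.723705291748047, 21.193645477294922), 0.46700266003608704) 0.0802796542196906
```

View pics/w3.png

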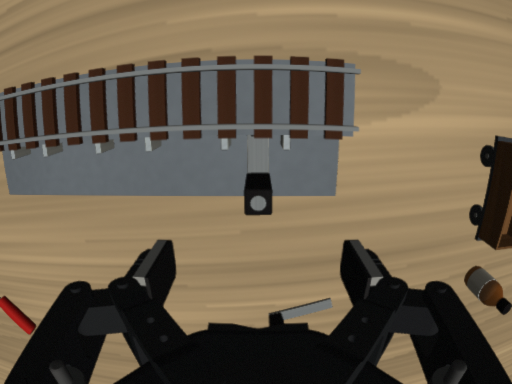

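The post is at (258,200), standing upright with its top at z = 0.080. It is 49.4 mm from the face, so the blade is still home at about 46.6 mm in the right gap, between the cheeks at (225,143) and (286,143). The gripper is clear of everything.

```bash
python3 -c "
from bench import ticket
print(ticket.hand_in())"
```

```text
the job is handed in; nothing more can be done
None
```

I tried the blade in all three gaps and handed the job in: right drags and fits, middle is slack, left is tight; the gauge is released, lying on the ledge with its blade fully home in the right gap.

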